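Refit the T-handle on a bench gas valve

TASK

The gas valve on the bench has lost its handle. Pick up the yellow T-handle and fit it over the valve's square stem with its bar lying along the pipe (the open position), seated fully down on the valve's collar, then let go of it. Leave the amber bottle, the beaker and the petri dish standing where they are.

Things in the scene. Friction and masses are not known exactly. Their poses are not given: they have to be found in the camera images.
- handle_center (a point): Yellow T-handle, loose, 0.1-0.2 kg, standing upright, bore down. Square hub 38 x 38 mm, 52 tall; round bar through it 130 long, 18 thick, its axis 39 above the underside. This point: hub centre, 26 above the underside. x along the bar, z up. Grip the hub's flat faces at y = +-19 mm, clear at all heights. Blind square bore 22.5 wide, 30 deep, in mid-underside, sides parallel to x and y.
- valve_seat (a point): Gas valve, fixed: grey base plate 150 x 90 x 8 mm, steel pipe with silver hose tails 200 long (axis 44 above the bench), silver body, black round collar 50 across on top. This point: centre of the collar's flat top, 82 above the bench. x along the pipe, z up. With the handle fully home its underside rests on the collar, its centre 26 above this point.
- stem_top (a point): Top centre of the valve's brass square stem, 26 mm above valve_seat; same axes. The stem is fixed and does not turn; 20 mm wide, sides parallel to x and y; its top 10 mm taper to 11 mm wide as a lead-in. It does not reach the bottom of the handle's bore.
- beaker: Glass beaker with a pale blue fill, 73 x 78 mm, 92 mm tall, a loose bystander; origin at the centre of its underside.
- petri: Clear petri dish with cover, 66 mm across, 15 mm tall, a loose bystander; origin at the centre of its underside.
- amber_bottle: Amber bottle with blue cap, 54 mm across, 120 mm tall, a loose bystander; origin at the centre of its underside.

How it is judged:
By the outcome, as a careful person would: the job done as asked, in the order asked, and still so for the second after the job is handed in, with the robot touching nothing.
It also fails if it takes over 40 s, if anything falls off the work surface, if the arm or the gripper's body presses on something with over 40 N, if the wrist force passes 120 N, or if a joint passes its speed limit or range.

ROBOT

A 6-joint arm with a two-finger parallel gripper is mounted at the origin on a cart in front of the work surface, level with it; the furniture and walls round the work are solid. World frame = base frame: x ahead of the robot, y to its left, z up, the work surface at z = 0. Lengths are in m, angles in degrees, forces in N, time in s.
With the tool pointing down it reaches from about 0.275 to 0.75 m from the base axis. Payload 10.2 kg.
Tool frame: the origin (TCP) lies midway between the tips of the shut fingers; the grasp point (between the pads) lies 19 mm behind it; x points along the fingers, z is the direction in which the jaws open and shut, and the axes are right-handed (so a half turn about x gives the same grasp; the last joint's range is limited). The gripper opens to 85 mm and grips with 20 to 120 N. Pads are 22 mm wide; open, the fingers measure 114 mm over their backs; the gripper's body (76 mm by 85 mm) begins 54 mm behind the grasp point. The pads swing forward as they close: fully open they stand 13 mm farther back than shut.
Start: joints at [60.94, 17.928, 85.812, -0, 76.261, -12.8], TCP at [0.147, 0.504, 0.231] pointing down, gripper open.
Joint ranges: [-168.41, 168.41], [-55.51, 124.54], [10.69, 146.95], [-70.63, 250.63], [1, 178], [-165.06, 165.06]. Speed limits (degrees/s): [136.94, 136.94, 172.46, 180, 180, 180].

INTERFACE

Orientations are given as [roll, pitch, yaw] about the fixed x, y, z axes, in that order (R = Rz(yaw) Ry(pitch) Rx(roll)).
In Python, from rig import manip gives the robot as it stands. Calls block until the motion is done:
- manip.goto(position, orientation): joint-space move of the TCP to a pose.
- manip.move_l(position, rot=None, rate=0.15, guard=None): straight line of the TCP; rot=None keeps the orientation; rate is the mean speed in m/s. With guard (N) it stops when the force on the tool has changed by that much, and returns True; else False.
- manip.movej(angles): joint-space move.
- manip.set_gripper(opening, effort=None): finger opening in m; effort is the grip in N (None keeps the last); returns when the fingers have stopped.
- manip.pause(seconds).
- manip.inverse_kinematics(position, orientation): joint angles nearest the present ones, or None.
- manip.capture(name): name is "scene" or "top"; returns (picture, depth): 384x512x3 uint8, red, green, blue; 384x512 float32, m along the optical axis (not along the pixel's ray), 0 where there is no reading.
- manip.get_calibration(name): a dict with "intrinsics" (3x3 intrinsics, pixels), "k1" (the pictures are not rectified: a ray, as slopes to the right and down, at radius r is drawn at 1 + k1 r^2 times it, then the intrinsics apply), "T" (4x4, takes a point from camera to world coordinates). Camera axes: x right, y down, z forward; pixel columns grow to the right and rows downward; lengths in m; the calibration is good to about 2 mm. A picture is of the moment at which its call begins. get_calibration takes no time and is no camera call.
A pose or a line that the arm cannot do raises manip.IKError and nothing moves.
- manip.sign_off(): hands the job in, once; it reports no verdict.
Readings, each from a call of its own:
- manip.current_time(): time.
- manip.current_joint_positions(): joint angles.
- manip.current_qvel(): joint speeds.
- manip.current_joint_torque(): joint torques, N m.
- manip.current_tcp_pos(): TCP position.
- manip.current_eef_rot(): TCP orientation.
- manip.current_wrist_force(): force on the tool from outside, world axes, zero at the start.
- manip.current_torque(): the same for the moment, N m.
- manip.current_grip_width(): finger opening in m.
Only numpy, scipy, OpenCV 4.12 (cv2) and the standard library are available. Lean on these libraries where they do the work, as an engineer would, in place of code of your own. Each camera call takes 0.05 s, during which the arm holds its last target. There are 200 camera calls.

## Working session

There is one attempt and no reset: what is moved stays moved. The work goes in short steps, each a Python script; the robot and the scene stay as the last script left them, time stands still between calls to the robot, and variables do not carry over. Pictures are saved under pics/ and viewed, about 8 in all and at most 12, crops included, and the job is handed in when it is done.

```bash
mkdir -p pics
cat > h.py <<'E'
import numpy as np, cv2
from rig import manip
def cap(n,tag):
    p,d=manip.capture(n); c=manip.get_calibration(n)
    cv2.imwrite(f'pics/{tag}.png',p[:,:,::-1]); np.savez(f'pics/{tag}.npz',p=p,d=d,K=c['intrinsics'],k1=c['k1'],T=c['T'])
    return p,d,c
def cloud(d,c):
    K=np.array(c['intrinsics']);k1=float(c['k1']);T=np.array(c['T'])
    v,u=np.mgrid[:d.shape[0],:d.shape[1]]
    pts=np.stack([u,v],-1).reshape(-1,1,2).astype(float)
    n=cv2.undistortPoints(pts,K,np.array([k1,0,0,0,0.])).reshape(*d.shape,2)
    P=np.dstack([n*d[...,None],d])
    return P@T[:3,:3].T+T[:3,3]
E
python3 - <<'E'
from h import *
for n in('scene','top'):
    p,d,c=cap(n,n+'0'); print(n,np.round(c['T'],3).tolist(),c['k1'])
a=cv2.imread('pics/scene0.png');b=cv2.imread('pics/top0.png')
E
```

```text
scene [[0.752, -0.483, 0.449, 0.019], [-0.659, -0.569, 0.492, -0.555], [0.018, -0.666, -0.746, 1.056], [0.0, 0.0, 0.0, 1.0]] -0.13396255403838378
top [[-0.024, -0.995, 0.096, 0.507], [-0.999, 0.027, 0.023, 0.086], [-0.026, -0.095, -0.995, 1.182], [0.0, 0.0, 0.0, 1.0]] -0.14864659269532046
```

View pics/top0.png

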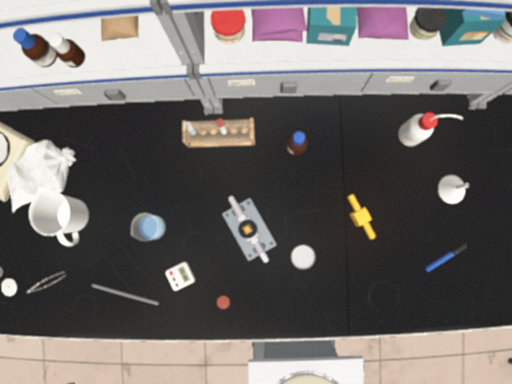

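View pics/scene0.png

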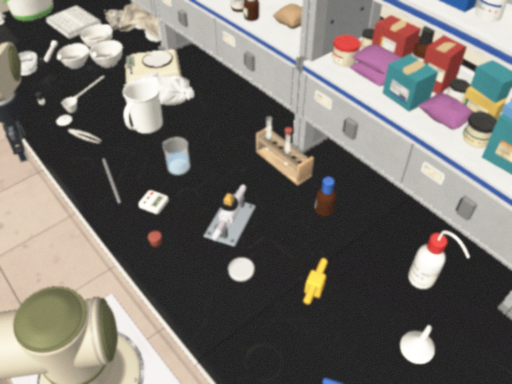

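The top view shows the handle at about (361,216), the valve at (248,229), the petri dish at (303,257), the bottle at (297,145) and the beaker at (148,227). Next I'll measure the handle and valve from both cameras.

```bash
cat > meas.py <<'E'
from h import *
def axis(P):
    m=P.mean(0);w,v=np.linalg.eigh(np.cov((P-m).T)); a=v[:,-1]; return np.degrees(np.arctan2(a[1],a[0]))%180
def rect(P): 
    (c,s,a)=cv2.minAreaRect((P[:,:2]*1000).astype(np.float32)); return np.round(c,1),np.round(s,1),round(a,1)
def run(tag,near_h=(0.46,-0.17),near_v=None):
  for n in('top','scene'):
    f=np.load(f'pics/{n}{tag}.npz');p=f['p'];d=f['d'];X=cloud(d,dict(intrinsics=f['K'],k1=f['k1'],T=f['T']))
    hsv=cv2.cvtColor(p,cv2.COLOR_RGB2HSV); ok=(d>0)
    y=ok&(hsv[...,0]>18)&(hsv[...,0]<32)&(hsv[...,1]>150)&(hsv[...,2]>110)&(X[...,0]<.75)&(X[...,2]<.25)
    k,l,st,_=cv2.connectedComponentsWithStats(y.astype(np.uint8))
    for i in range(1,k):
      if st[i,4]>15:
        P=X[l==i]; print(n,'yellow',st[i].tolist(),'mean',P.mean(0).round(4),'zpct',np.percentile(P[:,2],[5,50,95]).round(4),'ax',axis(P[:,:2]).round(1),rect(P))
        t=P[P[:,2]>.043]; 
        if len(t)>5: print('   ztop n',len(t),t.mean(0).round(4),rect(t),axis(t[:,:2]).round(1))
    yield n,p,d,X,ok
if __name__=='__main__':
  for n,p,d,X,ok in run('0'):
    # objects above bench
    o=ok&(X[...,2]>.006)&(X[...,2]<.3)&(X[...,0]<.72)&(X[...,0]>.22)&(abs(X[...,1])<.5)
    k,l,st,_=cv2.connectedComponentsWithStats(o.astype(np.uint8))
    for i in range(1,k):
      if st[i,4]>60:
        P=X[l==i]; print(n,st[i].tolist(),'med',np.median(P,0).round(3),'min',P.min(0).round(3),'max',P.max(0).round(3))
        if n=='top' and l[229,248]==i:
          for lo,hi in((.004,.015),(.035,.06),(.06,.075),(.075,.09),(.095,.13)):
            Q=P[(P[:,2]>lo)&(P[:,2]<hi)]; 
            if len(Q)>4: print('  z',lo,len(Q),Q.mean(0).round(4),rect(Q),axis(Q[:,:2]).round(1))
    b=X[ok&(abs(X[...,2])<.01)&(X[...,0]<.6)&(X[...,0]>.3)&(abs(X[...,1])<.3)];print('bench z',np.median(b[:,2]),b[:,2].std())
  a=cv2.imread('pics/top0.png')[185:275,210:390];cv2.imwrite('pics/crop.png',cv2.resize(a,None,fx=4.4,fy=4.4,interpolation=cv2.INTER_CUBIC))
E
python3 meas.py
```

```text
top yellow [348, 194, 28, 46, 555] mean [ 0.5397 -0.1588  0.04  ] zpct [-0.0008  0.047   0.0539] ax 27.2 (array([ 540., -166.]), array([139.7,  51.5]), 26.9)
   ztop n 394 [ 0.541  -0.1581  0.0493] (array([ 541.2, -158.5]), array([129.6,  39.5]), 31.9) 26.7
top [439, 176, 30, 28, 550] med [ 0.608 -0.422  0.022] min [ 0.57  -0.468  0.006] max [ 0.647 -0.391  0.103]
top [348, 194, 27, 45, 480] med [ 0.54  -0.155  0.048] min [ 0.482 -0.19   0.006] max [ 0.601 -0.124  0.057]
top [222, 196, 54, 67, 1707] med [0.514 0.143 0.012] min [0.426 0.074 0.006] max [0.604 0.218 0.111]
  z 0.004 891 [0.5153 0.1437 0.0088] (array([503.5, 138.3]), array([177.9,  89.9]), 28.3) 26.1
  z 0.035 481 [0.5143 0.1436 0.0514] (array([515.8, 144.9]), array([198.3,  41.5]), 28.5) 28.1
  z 0.06 36 [0.5129 0.1405 0.0627] (array([516.4, 140.3]), array([70.2, 31.2]), 23.8) 28.8
  z 0.075 229 [0.5157 0.1445 0.0822] (array([515.7, 144.6]), array([47.5, 47.4]), 43.4) 8.2
  z 0.095 63 [0.516  0.1445 0.1048] (array([516.1, 145. ]), array([19.2, 19.3]), 25.6) 81.3
top [131, 213, 36, 28, 767] med [0.526 0.418 0.042] min [0
[... 1176 characters left out ...]
]
scene [316, 196, 9, 19, 102] med [0.718 0.004 0.041] min [ 0.714 -0.01   0.007] max [0.72  0.019 0.073]
scene [148, 231, 14, 15, 155] med [0.317 0.212 0.024] min [0.302 0.197 0.006] max [0.336 0.236 0.032]
scene [228, 258, 26, 23, 484] med [ 0.433 -0.004  0.014] min [ 0.4   -0.036  0.006] max [0.467 0.031 0.02 ]
scene [304, 259, 23, 45, 545] med [ 0.532 -0.168  0.047] min [ 0.479 -0.196  0.006] max [ 0.599 -0.128  0.057]
scene [401, 326, 33, 37, 808] med [ 0.6   -0.436  0.022] min [ 0.568 -0.472  0.006] max [ 0.648 -0.394  0.101]
scene [323, 377, 19, 7, 75] med [ 0.394 -0.355  0.015] min [ 0.383 -0.375  0.008] max [ 0.411 -0.342  0.02 ]
bench z -0.00014841376177754384 0.0025114073880737864
```

View pics/crop.png

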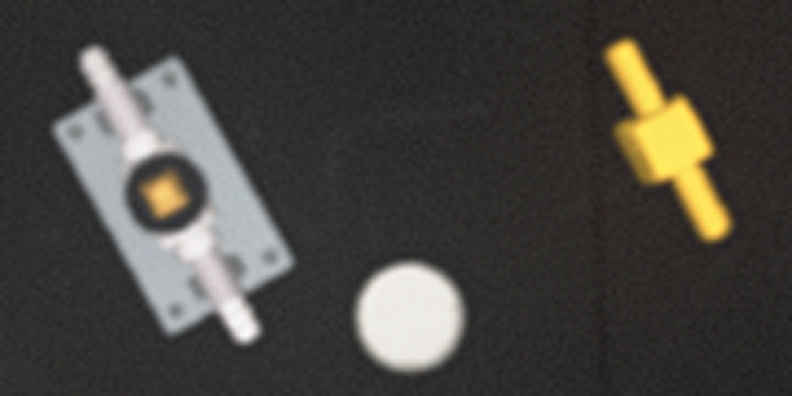

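The handle is at about (0.541, -0.159) with its bar at about 27°. The valve is at (0.516, 0.145) with its pipe at 28.3°. I'll grasp and lift the handle, then look again.

```bash
cat >> h.py <<'E'
from scipy.spatial.transform import Rotation as Ro
def down(bar_deg):   # tool down, jaws across a bar lying at bar_deg; the half turn nearer to the present joints
    best=None; out=[]
    for s in(90,-90):
        f=np.radians(bar_deg+s); x=np.array([0,0,-1.]);z=np.array([np.cos(f),np.sin(f),0]);y=np.cross(z,x)
        out.append(Ro.from_matrix(np.c_[x,y,z]).as_euler('xyz',degrees=True))
    return out
def stat(s=''):
    print(s,'t',round(manip.current_time(),2),'tcp',np.round(manip.current_tcp_pos(),4),'F',np.round(manip.current_wrist_force(),1),'w',round(manip.current_grip_width(),4))
E
python3 - <<'E'
from h import *
h=np.array([.541,-.159]); v=np.array([.516,.145])
q0=np.array(manip.current_joint_positions()); best=None
for i in (0,1):
    qa=manip.inverse_kinematics([*h,.15],down(27)[i]); qb=manip.inverse_kinematics([*v,.16],down(28.3)[i])
    print(i,np.round(qa,1) if qa is not None else None,np.round(qb,1) if qb is not None else None)
    if qa is not None and qb is not None:
        c=max(abs(np.array(qa)-q0).max(),abs(np.array(qb)[5]))
        if best is None or c<best[0]: best=(c,i)
i=best[1]; open('side','w').write(str(i)); r=down(27)[i]
manip.goto([*h,.15],r); stat('above')
manip.move_l([*h,.012],rate=.12,guard=15); stat('down')
manip.set_gripper(.03,60); stat('grip')
manip.move_l([*h,.22],rate=.15); stat('lift')
cap('scene','scene1');cap('top','top1')
a=cv2.imread('pics/scene1.png')[100:350,180:430];b=cv2.imread('pics/top1.png')[130:330,200:400]
cv2.imwrite('pics/v1.png',np.hstack([cv2.resize(a,(400,400)),cv2.resize(b,(400,400))]))
E
```

```text
0 [ -28.3   27.    85.4    0.    67.7 -145.3] [   3.2   23.    89.7    0.    67.2 -115.1]
1 [-28.3  27.   85.4   0.   67.7  34.7] [ 3.2 23.  89.7 -0.  67.2 64.9]
above t 2.83 tcp [ 0.5412 -0.1583  0.1501] F [0.1 0.4 0.4] w 0.0853
down t 4.13 tcp [ 0.5414 -0.1592  0.0127] F [-0.3 -0.3 -0.1] w 0.0857
grip t 4.63 tcp [ 0.5412 -0.1591  0.0123] F [-0.6  0.6  2.8] w 0.0374
lift t 6.17 tcp [ 0.5407 -0.1589  0.2192] F [-0.1  1.1 -0.6] w 0.0372<sys>:0: UserWarning: Gimbal lock detected. Setting third angle to zero since it is not possible to uniquely determine all angles.
```

View pics/v1.png

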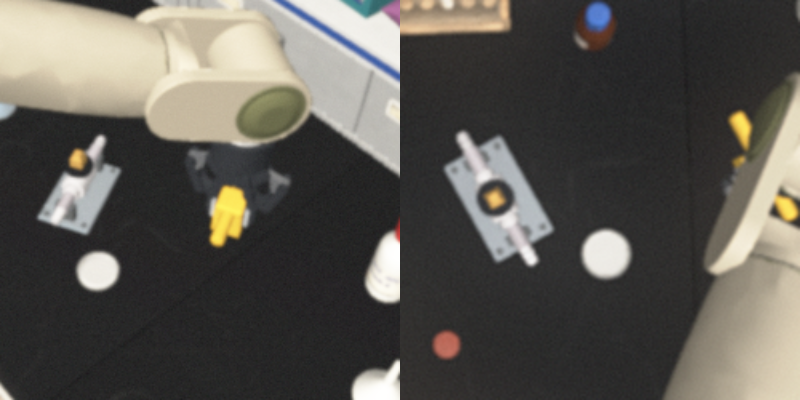

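The handle is held and upright; it shows at about (230,215) in the left crop. I'll move it over the stem and check its pose in the hand.

```bash
python3 -W ignore - <<'E'
from h import *
i=int(open('side').read()); v=np.array([.516,.145]); r=down(28.3)[i]
manip.goto([*v,.22],r); manip.move_l([*v,.135],rate=.12); manip.pause(.3); stat('pre')
cap('scene','scene2');cap('top','top2')
from meas import run,rect
for n,p,d,X,ok in run('2'):
    hsv=cv2.cvtColor(p,cv2.COLOR_RGB2HSV)
    y=ok&(hsv[...,0]>18)&(hsv[...,0]<32)&(hsv[...,1]>140)&(hsv[...,2]>90)&(np.hypot(X[...,0]-.516,X[...,1]-.145)<.1)&(X[...,2]>.118)
    P=X[y]; u=np.array([np.cos(np.radians(28.3)),np.sin(np.radians(28.3))]); w=np.array([-u[1],u[0]])
    a=(P[:,:2]-v)@u;b=(P[:,:2]-v)@w
    for lo,hi in((-.075,-.03),(.03,.075)):
        m=(a>lo)&(a<hi)&(P[:,2]>.145); print(n,lo,m.sum(), 'a range',a[m].min().round(4) if m.any() else 0,a[m].max().round(4) if m.any() else 0,'b mean',b[m].mean().round(4),'z95',np.percentile(P[m,2],90).round(4) if m.any() else 0)
    print(n,'hub z',np.percentile(P[abs(a)<.018,2],[5,50,95]).round(4) if (abs(a)<.018).any() else 0)
a=cv2.imread('pics/scene2.png')[120:270,150:300];b=cv2.imread('pics/top2.png')[160:310,170:320]
cv2.imwrite('pics/v2.png',np.hstack([cv2.resize(a,(400,400)),cv2.resize(b,(400,400))]))
E
```

```text
pre t 8.59 tcp [0.5161 0.145  0.1354] F [-0.4  0.3 -1.8] w 0.0375
top -0.075 11 a range -0.0627 -0.0563 b mean 0.0019 z95 0.1711
top 0.03 0 a range 0 0 b mean nan z95 0
top hub z 0
scene yellow [214, 171, 20, 31, 406] mean [0.5003 0.1364 0.154 ] zpct [0.081  0.1685 0.1768] ax 55.1 (array([542.8, 209.5]), array([259.8,  50.4]), 57.5)
   ztop n 386 [0.4971 0.1301 0.162 ] (array([497.9, 130.5]), array([85.9, 40.8]), 43.9) 33.4
scene -0.075 106 a range -0.0678 -0.0304 b mean -0.0036 z95 0.1712
scene 0.03 0 a range 0 0 b mean nan z95 0
scene hub z [0.1411 0.1739 0.1781]
```

View pics/v2.png

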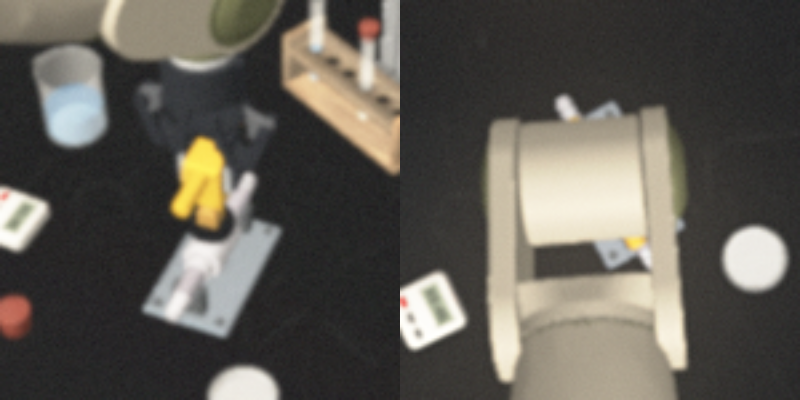

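The hub top (0.175) and bar height (0.171) match a level, centred handle. I'll lower it with a force guard.

```bash
python3 -W ignore - <<'E'
from h import *
v=np.array([.516,.145])
g=manip.move_l([*v,.1],rate=.04,guard=20); stat(('mid',g))
if not g:
    g=manip.move_l([*v,.088],rate=.02,guard=20); stat(('seat',g))
print(np.round(manip.current_torque(),2))
E
```

```text
('mid', False) t 9.72 tcp [0.5159 0.1451 0.1001] F [-0.7  2.6 -1.8] w 0.0371
('seat', True) t 10.12 tcp [0.5162 0.1453 0.0943] F [-2.3  0.3  4.8] w 0.0376
[-0.08  0.17  0.01]
```

It stopped at 0.0943 against an expected 0.094, so it looks seated. I'll press lightly, release, back off and check.

```bash
python3 -W ignore - <<'E'
from h import *
v=np.array([.516,.145])
g=manip.move_l([*v,.0905],rate=.02,guard=25); stat(('press',g))
manip.set_gripper(.085); stat('open')
manip.move_l([*v,.26],rate=.15); 
q=list(manip.current_joint_positions()); q[0]-=60; manip.movej(q); stat('away')
cap('scene','scene3');cap('top','top3')
from meas import rect,axis
for n in('top','scene'):
    f=np.load(f'pics/{n}3.npz');p=f['p'];d=f['d'];X=cloud(d,dict(intrinsics=f['K'],k1=f['k1'],T=f['T']))
    hsv=cv2.cvtColor(p,cv2.COLOR_RGB2HSV)
    y=(d>0)&(hsv[...,0]>18)&(hsv[...,0]<32)&(hsv[...,1]>140)&(hsv[...,2]>90)&(np.hypot(X[...,0]-.516,X[...,1]-.145)<.1)&(X[...,2]>.115)
    P=X[y]; t=(P[:,:2]-v)@np.array([.88,.474]); 
    print(n,len(P),P.mean(0).round(4),rect(P),axis(P[:,:2]).round(1))
    for lo,hi in((-.07,-.025),(-.015,.015),(.025,.07)): print('  ',lo,np.median(P[(t>lo)&(t<hi)&(P[:,2]>.122),2]).round(4))
a=cv2.imread('pics/scene3.png')[110:290,130:350];b=cv2.imread('pics/top3.png')[110:290,120:340]
cv2.imwrite('pics/v3.png',np.hstack([cv2.resize(a,(400,327)),cv2.resize(b,(400,327))]))
E
```

```text
('press', True) t 10.33 tcp [0.5162 0.1454 0.0944] F [-3.1  0.2  6.2] w 0.0375
open t 10.87 tcp [0.5157 0.1457 0.0937] F [ 0.4  1.2 -0.5] w 0.0849
away t 14.06 tcp [ 0.3839 -0.3735  0.2592] F [-0.4  0.1 -0. ] w 0.0851
top 432 [0.5159 0.1436 0.1312] (array([516.3, 144. ]), array([124.2,  37.9]), 29.7) 28.3
   -0.07 0.1288
   -0.015 0.1337
   0.025 0.1289
scene 0 [nan nan nan] (array([0., 0.]), array([0., 0.]), 0.0) nan
   -0.07 nan
   -0.015 nan
   0.025 nan
```

View pics/v3.png

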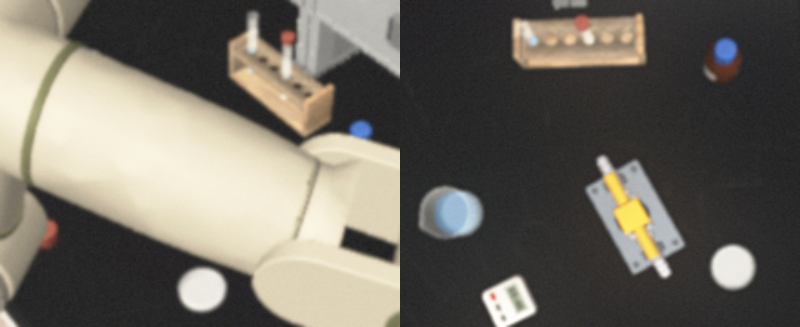

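The top crop shows the handle on the valve at about (632,216), with its bar along the pipe. The beaker (450,213), bottle (722,60) and petri dish (733,267) are still standing. The heights agree: hub top 0.1337 (expected 0.134) and both bar ends 0.129 (expected 0.130).

```bash
python3 -W ignore -c "
from h import *
stat(); manip.sign_off()"
```

```text
t 14.16 tcp [ 0.3839 -0.3735  0.2592] F [-0.5 -0.   0.5] w 0.085
the job is handed in; nothing more can be done
```

The T-handle is fitted on the valve stem with its bar along the pipe, seated and released, and I handed the job in at about 14 s. I gripped the hub across its flat faces and lowered it under a 20 N force guard. It stopped where the collar should be (0.0943 m against an expected 0.094 m), and a light further press did not move it down.

**Last checks, top camera:**
- **Seating:** the hub top is at 133.7 mm (134 expected), and both bar ends are at 129 mm (130 expected), so it is level.
- **Direction:** the bar lies at 28.3°, and the pipe measured 28.1–28.5°.
- **Other items:** the bottle, beaker and petri dish are standing, judged by eye, and the arm never went near them.

**Not confirmed:** the second camera (scene) could not check the final fit because the arm blocked its view. Earlier, the two cameras disagreed by about 3 mm on the handle's position. That is within the stem's lead-in, and I used the top camera for both the handle and the valve.

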